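# Hold the code scanner over the blue cartridge's label

### The arm

A 6-joint arm with a two-finger parallel gripper is mounted at the origin on a cart in front of the work surface, level with it; the furniture and walls round the work are solid. World frame = base frame: x ahead of the robot, y to its left, z up, the work surface at z = 0. Lengths are in mm, angles in rad, forces in N, time in s.
With the tool pointing down it reaches from about 350 to 875 mm from the base axis. Payload 4.2 kg.
Tool frame: the origin (TCP) lies midway between the tips of the shut fingers; the grasp point (between the pads) lies 19 mm behind it; x points along the fingers, y is the direction in which the jaws open and shut, and the axes are right-handed (so a half turn about x gives the same grasp; the last joint's range is limited). The gripper opens to 85 mm and grips with 20 to 120 N. Pads are 22 mm wide; open, the fingers measure 114 mm over their backs; the gripper's body (76 mm by 85 mm) begins 54 mm behind the grasp point. The pads swing forward as they close: fully open they stand 13 mm farther back than shut.
Start: joints at [1.53, 0.385, 0.008, 0, -1.194, -0.259], TCP at [184.548, 597.111, 231.312] pointing down, gripper open.
Joint ranges: [-3.14, 3.14], [-1.21, 2.06], [-1.07, 1.41], [-3.16, 2.05], [-2.99, -0.16], [-3.1, 3.1]. Speed limits (rad/s): [2.79, 2.79, 3.14, 3.14, 3.14, 3.14].

### API

Orientations are given as a unit quaternion [x, y, z, w].
In Python, from bench import readout, imaging, arm gives the robot as it stands.
- The arm moves only by the tool arm_command, never from a script. Its argument "increments" is a list of rows, each a list of 3 entries, a list of its own where there are three numbers: the turn, a rotation vector about the world's x, y, z in degrees, then the shift along the world's x, y, z in mm, then the closure, from 0 (fully open) to 1 (shut). In form: [[[ax, ay, az], [tx, ty, tz], fingers], ...]. A call has exactly 5 rows; each row is the pose to reach, as a shift and turn from the pose measured when the call began; what a row does not reach only later rows make up. A row lasts 1/10 s, in which the tool goes at most 50 mm and 8.59 degrees, less where a joint would pass 70% of its speed; a pose out of reach is approached as far as the arm can. A call with a gripper value outside its range is refused whole. The fingers move at their own pace and stop on an object; the grip force is fixed at half the most. Time passes only in rows, so rows that repeat a pose let the fingers close, or fill a call up. It gives the time, the measured TCP pose, the force and the opening at its end, in the units of the state.
- readout.read_state(): the state, without advancing time (a new reading comes with each control period).
- imaging.get_image(name): name is "scene" or "side" or "wrist"; returns (picture, depth): 420x560x3 uint8, blue, green, red; 420x560 float32, mm along the optical axis (not along the pixel's ray), 0 where there is no reading.
- imaging.camera_info(name): a dict with "vfov" (degrees; the focal length in pixels is half the picture's height over the tangent of half this angle, whatever the lens; pixels are square), "cx", "cy" (the principal point, pixels), "eye" and "rotation" of the camera in the world; the wrist camera has in their place "T_tool_cam" (4x4, takes a point from camera to tool coordinates, whose origin is the TCP and whose axes are the tool frame's). Camera axes: x right, y down, z forward; pixel columns grow to the right and rows downward; lengths in mm; the calibration is good to about 2 mm. A picture is of the moment at which its call begins: read the wrist's pose just before it. camera_info takes no time and is no camera call.
- arm.job_done(): hands the job in, once; it reports no verdict.
The state is a dict: "clock": time; "joints": joint angles; "joint_vel": joint speeds; "joint_efforts": joint torques, N m; "position": TCP position; "ee_rot": TCP orientation; "contact_force": force on the tool from outside, world axes, zero at the start; "wrist_torque": the same for the moment, N m; "gripper_width": finger opening in mm.
Only numpy, scipy, OpenCV 4.12 (cv2) and the standard library are available. Lean on these libraries where they do the work, as an engineer would, in place of code of your own. Each camera call takes 0.05 s, during which the arm holds its last target. There are 200 camera calls.

### The job

Lift the hand-held code scanner out of its holder and carry it past the tube rack and dropper bottles to the tray, without knocking or shifting anything. Hold it pointing straight down over the blue-capped cartridge, its window centred about 3 cm above the cartridge's printed label and the wide side of its head lined up with the cartridge's short side, touching neither the cartridges nor the tray. Finish like that: the program ends with the gripper still holding the scanner steady in the air.

Things in the scene. Friction and masses are not known exactly. Their poses are not given: they have to be found in the camera images.
- scanner_handle (a point): Where to grasp: centre line of the dark grey scanner's handle (bar about 34 x 34 mm), 123 mm above its window. Scanner 180 mm long, about 170 g, standing head down in its holder; handle runs from 80 to 178 mm above the window. Axes: x from the window up along the handle (vertical), y along the wide side of the head (63 mm), z across its thin side (40 mm).
- scanner_window (a point): Centre of the scanner's window: the flat end face (63 mm along y, 40 mm along z) of the scanner's wide head, the lowest part of the scanner when it points down. Same axes as scanner_handle; this point lies 123 mm below scanner_handle along x and 3 mm from it along z.
- holder: Grey scanner holder fixed to the table: foot 100 x 116 x 8 mm with an upright open pocket, 48 x 72 mm inside, in which the scanner head stands loosely (2 to 5 mm play). Origin under the centre of the foot, z up; pocket floor 8 mm and pocket rim 62 mm above the table. Lift the scanner straight up at least 60 mm to clear it.
- label (a point): Target: centre of the printed label on top of the blue-capped cartridge, 12.5 mm above its underside. White cartridge lying flat in the tray, 62 mm along x, 47 mm along y, body 12 mm high; round blue cap, 27 mm across, rises to 21 mm, 25 mm from the label towards +x. Axes: x from label to cap, y along the cartridge's short side, z up.
- cartridge_2: The blue-capped cartridge itself (62 x 47 x 21 mm, 21 g, loose). Origin at the centre of its underside, axes as label.
- cartridge_1: An orange-capped cartridge of the same shape, loose in the same tray; leave alone. Origin at the centre of its underside.
- cartridge_3: The other orange-capped cartridge, loose in the same tray; leave alone. Origin at the centre of its underside.
- tray: Shallow beige tray, 194 x 284 x 26 mm, rim 26 mm high, floor 2 mm thick, loose on the table; the three cartridges lie in a row along its long side (y). Origin at the centre of its underside.
- rack: Blue tube rack, 70 x 129 mm, with capped tubes standing up to 70 mm high; stands between holder and tray. Origin at the centre of its underside, long side along its y.
- dropper_1: Dropper bottle, 27 mm across, 84 mm high, standing loose between holder and tray. Origin at the centre of its underside.
- dropper_2: Second dropper bottle, same size, standing loose near the first. Origin at the centre of its underside.
- dropper_3: Third dropper bottle, same size, standing loose near the others. Origin at the centre of its underside.
Not all that is in view belongs to the job. What is shaped like the cartridge_2 but pink or purple is not meant.

How it is judged (in metres and radians):
On the way:
1. the scanner is held and clear above its holder (contact force between the fingers and scanner above 1 N and z of scanner_window in the frame of holder above 0.066 m), for 0.1 s.
At the end, for the whole second after the job is handed in: Gripper holds the scanner still (under 20 mm/s): window 18 to 45 mm above the blue cartridge's label, centred within 12 mm, pointing down within 8 degrees, wide side of the head within 11 degrees of the cartridge's short side, touching neither tray nor cartridges (horizontal distance between scanner_window and label below 0.012 m and z of scanner_window in the frame of label between 0.018 and 0.045 m and angle between scanner_window's own x axis and vertical below 0.14 rad and angle between the y axis of scanner_window and the y axis of label, either way round below 0.2 rad and linear speed of scanner below 0.02 m/s and contact force between the fingers and scanner above 1 N and contact force between scanner and cartridge_1 below 0.05 N and contact force between scanner and cartridge_2 below 0.05 N and contact force between scanner and cartridge_3 below 0.05 N and contact force between scanner and tray below 0.05 N); the arm keeps its last pose, push and grip.
It fails at once if the scanner strikes a cartridge (contact force between scanner and cartridge_1 above 0.5 N or contact force between scanner and cartridge_2 above 0.5 N or contact force between scanner and cartridge_3 above 0.5 N).
It fails at once if a cartridge is shifted by more than 10 mm (distance of any of cartridge_1, cartridge_2, cartridge_3 from where it was at the start of the episode above 0.01 m).
It fails at once if the tray or the tube rack is shifted by more than 15 mm (distance of any of tray, rack from where it was at the start of the episode above 0.015 m).
It fails at once if a dropper bottle is knocked over or shifted by more than 15 mm (distance of any of dropper_1, dropper_2, dropper_3 from where it was at the start of the episode above 0.015 m or angle between any of dropper_1, dropper_2, dropper_3's own z axis and vertical above 0.5 rad).
It also fails if it takes over 40 s, if anything falls off the work surface, if the arm or the gripper's body presses on something with over 40 N, if the wrist force passes 120 N, or if a joint passes its speed limit or range.

## Working session

There is one attempt and no reset: what is moved stays moved. The work goes in short steps, Python scripts to look and compute and a tool call to move; the robot and the scene stay as the last step left them, time stands still between calls to the robot, and variables do not carry over. Pictures are saved under pics/ and viewed, about 8 in all and at most 12, crops included, and the job is handed in when it is done.

Besides the shell and the picture viewer there is one more tool, called by a JSON object that holds its "api" and its "payload", one argument or row to a line. arm_command: Moves the arm, as the interface text tells. Its arguments: {"type":"object","properties":{"increments":{"type":"array","items":{"type":"array"}}},"required":["increments"]}

```bash
mkdir -p pics; cat > h.py <<'E'
import numpy as np, cv2
from scipy.spatial.transform import Rotation as R
from bench import readout, imaging, arm
def grab(n):
    s=readout.read_state(); im,d=imaging.get_image(n); c=imaging.camera_info(n)
    f=210/np.tan(np.radians(c['vfov']/2))
    if n=='wrist':
        T=np.eye(4);T[:3,:3]=R.from_quat(s['ee_rot']).as_matrix();T[:3,3]=s['position'];T=T@np.array(c['T_tool_cam'])
        eye,rot=T[:3,3],T[:3,:3]
    else: eye,rot=np.array(c['eye']),np.array(c['rotation'])
    v,u=np.mgrid[:420,:560]
    ray=np.dstack([(u-c['cx'])/f,(v-c['cy'])/f,np.ones(u.shape)])@rot.T
    P=eye+ray*d[...,None]; P[d==0]=np.nan
    return im,P,eye,ray
def plane(eye,ray,z): return eye+ray*((z-eye[2])/ray[...,2])[...,None]
E
python3 - <<'E'
from h import *
print(readout.read_state())
for n in ('scene','side'):
    print(n,imaging.camera_info(n))
    im,P,e,r=grab(n); cv2.imwrite(f'pics/{n}0.png',im); np.savez(f'{n}0.npz',im=im,P=P,e=e,r=r)
E
```

```text
{'clock': 0.0, 'joints': array([ 1.52957474e+00,  3.85540047e-01,  6.60355506e-03, -5.06925886e-04,
       -1.19398468e+00, -2.58639320e-01]), 'joint_vel': array([-0.0012228 , -0.0001842 ,  0.00112619, -0.00101777, -0.00190528,
        0.00132273]), 'joint_efforts': array([ 4.20425977e-04, -3.92293060e+01,  1.88402778e+01,  4.18613210e+00,
       -4.64683020e-03,  7.29933021e-06]), 'position': array([184.40040735, 596.5581048 , 230.22165228]), 'ee_rot': array([-0.6990797 ,  0.10645029,  0.69924788,  0.10492053]), 'contact_force': array([ 0.87841836, -0.08708681, -0.00175237]), 'wrist_torque': array([ 0.00502032,  0.01509036, -0.05208626]), 'gripper_width': 85.10171635387428}
scene {'vfov': 43.317495311171754, 'cx': 284.1467128229816, 'cy': 205.56699215045992, 'eye': array([  -79.7500963 , -1045.40232116,  1018.0057955 ]), 'rotation': array([ 0.8715022 , -0.27787396,  0.12160358, -0.38533434])}Traceback (most recent call last):
  File "<stdin>", line 5, in <module>
  File "h.py", line 12, in grab
    ray=np.dstack([(u-c['cx'])/f,(v-c['cy'])/f,np.ones(u.shape)])@rot.T
        ~~~~~~~~~~~~~~~~~~~~~~~~~~~~~~~~~~~~~~~~~~~~~~~~~~~~~~~~~^~~~~~
ValueError: matmul: Input operand 1 has a mismatch in its core dimension 0, with gufunc signature (n?,k),(k,m?)->(n?,m?) (size 4 is different from 3)
```

```bash
sed -i "s/np.array(c\['rotation'\])/R.from_quat(c['rotation']).as_matrix()/" h.py
python3 - <<'E'
from h import *
for n in ('scene','side'):
    im,P,e,r=grab(n); cv2.imwrite(f'pics/{n}0.png',im); np.savez(f'{n}0.npz',im=im,P=P,e=e,r=r)
    print(n,e,r[210,280], P[210,280])
E
```

```text
scene [  -79.7500963  -1045.40232116  1018.0057955 ] [ 0.41643114  0.60399238 -0.67963966] [ 542.82590204 -142.41712142    1.92583667]
side [466.26850638 440.32267124 633.29351015] [ 0.02892878 -0.77504209 -0.63130888] [ 495.20898785 -335.03290832    1.72927796]
```

View pics/scene0.png

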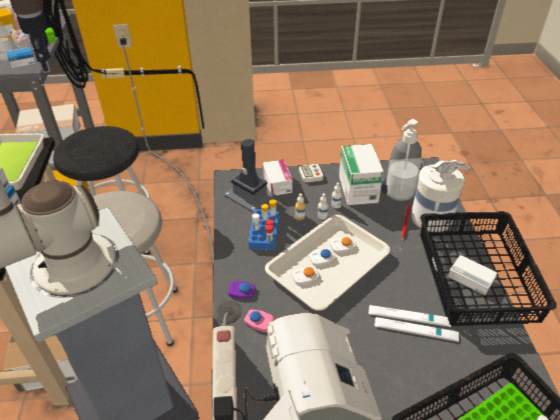

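View pics/side0.png

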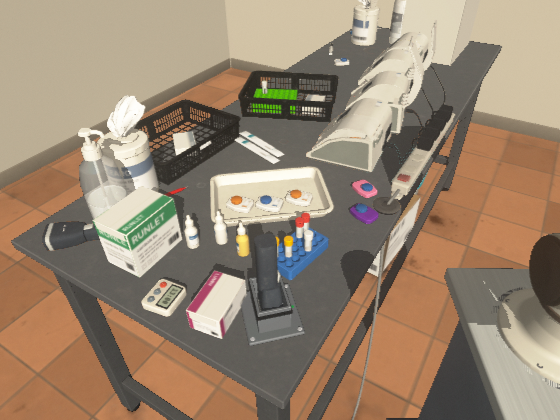

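The scene view shows the scanner upright in its holder at (250,165), the rack at (265,232), the droppers at (300,205), (323,207) and (337,195), and the tray at (328,260). The blue-capped white cartridge is at (320,255), between two orange-capped ones. The purple (240,290) and pink (260,318) pieces outside the tray are decoys. The side view agrees: scanner (265,270), blue cap (266,200).

```bash
python3 - <<'E'
from h import *
D={n:np.load(f'{n}0.npz') for n in ('scene','side')}
def box(n,u0,u1,v0,v1):
    P=D[n]['P'][v0:v1,u0:u1].reshape(-1,3); return P,D[n]['im'][v0:v1,u0:u1].reshape(-1,3)
def st(name,Q): print(name,len(Q),'med',np.nanmedian(Q,0).round(1),'lo',np.nanpercentile(Q,2,0).round(1),'hi',np.nanpercentile(Q,98,0).round(1))
P,_=box('scene',225,275,135,200); st('sc handle',P[(P[:,2]>95)&(P[:,2]<175)&(P[:,1]>-200)])
st('sc top',P[(P[:,2]>170)&(P[:,2]<200)])
st('sc foot',P[(P[:,2]>5)&(P[:,2]<12)])
P,_=box('side',235,305,225,345); st('si handle',P[(P[:,2]>95)&(P[:,2]<175)]); Q=P[(P[:,2]>172)&(P[:,2]<200)];st('si top',Q)
for z0 in (4,55):
    Q=P[(P[:,2]>z0)&(P[:,2]<z0+10)].astype(np.float32); st('si z%d'%z0,Q)
    if len(Q)>5: print(cv2.minAreaRect(Q[:,:2]))
for n,b in (('scene',(265,390,215,305)),('side',(205,335,165,225))):
    P,C=box(n,*b); hsv=cv2.cvtColor(C[None],cv2.COLOR_BGR2HSV)[0]
    bl=(hsv[:,0]>98)&(hsv[:,0]<125)&(hsv[:,1]>130)&(P[:,2]>12)&(P[:,2]<30); st(n+' bluecap',P[bl])
    og=(hsv[:,0]>5)&(hsv[:,0]<20)&(hsv[:,1]>170)&(P[:,2]>14)&(P[:,2]<30); Q=P[og]
    m=np.median(Q,0); 
    _,l,c=cv2.kmeans(Q[:,:2].astype(np.float32),2,None,(3,50,.1),5,2); print(n,'orange',c.round(1))
    rim=P[(P[:,2]>22)&(P[:,2]<32)].astype(np.float32); st('rim',rim); print(cv2.minAreaRect(rim[:,:2]))
for n,b in (('scene',(290,345,180,222)),('side',(180,252,205,258))):
    P,_=box(n,*b); Q=P[(P[:,2]>62)&(P[:,2]<92)].astype(np.float32)
    _,l,c=cv2.kmeans(Q[:,:2].copy(),3,None,(3,50,.1),5,2); print(n,'droppers',len(Q),c.round(1),Q[:,2].max())
P,C=box('side',268,330,205,275);Q=P[(P[:,2]>15)&(P[:,2]<75)];st('rack',Q)
P,C=box('scene',245,285,195,252);Q=P[(P[:,2]>15)&(P[:,2]<75)];st('rack',Q);print(cv2.minAreaRect(Q[:,:2].astype(np.float32)))
crops=[cv2.resize(D['scene']['im'][130:280,210:390],None,fx=2.2,fy=2.2,interpolation=2),cv2.resize(D['side']['im'][160:345,200:340],None,fx=2.6,fy=2.6,interpolation=2)]
h=min(c.shape[0] for c in crops); cv2.imwrite('pics/crop.png',np.hstack([cv2.resize(c,(int(c.shape[1]*h/c.shape[0]),h)) for c in crops]))
E
```

```text
sc handle 313 med [501.8 -51.8 137.1] lo [491.7 -57.9  96.9] hi [525.2 -34.1 173.4]
sc top 152 med [507.  -45.6 186.1] lo [493.1 -57.2 171.6] hi [526.8 -25.8 190.8]
sc foot 191 med [478.9 -27.    9.3] lo [449.5 -89.4   5.2] hi [584.   77.2  11.8]
si handle 726 med [506.9 -20.4 136.4] lo [490.9 -34.5  97.2] hi [524.9 -17.1 173.4]
si top 412 med [507.6 -28.6 184.5] lo [491.  -49.2 172.8] hi [525.  -17.3 186.4]
si z4 1581 med [504.8 -12.2   7.3] lo [ 447.7 -186.5    4.7] hi [566.5  27.1  13.3]Traceback (most recent call last):
  File "<stdin>", line 12, in <module>
cv2.error: OpenCV(4.12.0) /io/opencv/modules/imgproc/src/convhull.cpp:143: error: (-215:Assertion failed) total >= 0 && (depth == CV_32F || depth == CV_32S) in function 'convexHull'
```

```bash
cat > m.py <<'E'
from h import *
D={n:np.load(f'{n}0.npz') for n in ('scene','side')}
mar=lambda Q:print('   rect',cv2.minAreaRect(np.ascontiguousarray(Q[:,:2],dtype=np.float32)))
def box(n,u0,u1,v0,v1):
    P=D[n]['P'][v0:v1,u0:u1].reshape(-1,3); k=~np.isnan(P[:,0]); return P[k],D[n]['im'][v0:v1,u0:u1].reshape(-1,3)[k]
def st(name,Q): print(name,len(Q),'med',np.nanmedian(Q,0).round(1),'lo',np.nanpercentile(Q,2,0).round(1),'hi',np.nanpercentile(Q,98,0).round(1))
P,_=box('side',235,305,225,345)
for a,b in ((5,12),(55,66),(178,192)):
    Q=P[(P[:,2]>a)&(P[:,2]<b)&(P[:,1]>-95)]; st('si z%d'%a,Q); mar(Q)
for n,b in (('scene',(265,390,215,305)),('side',(205,335,165,225))):
    P,C=box(n,*b); hsv=cv2.cvtColor(C[None],cv2.COLOR_BGR2HSV)[0]
    bl=(hsv[:,0]>98)&(hsv[:,0]<125)&(hsv[:,1]>130)&(P[:,2]>12)&(P[:,2]<30); st(n+' bluecap',P[bl])
    og=(hsv[:,0]>5)&(hsv[:,0]<20)&(hsv[:,1]>170)&(P[:,2]>14)&(P[:,2]<30); Q=P[og]
    _,l,c=cv2.kmeans(Q[:,:2].astype(np.float32),2,None,(3,50,.1),5,2); print(n,'orange',c.round(1))
    rim=P[(P[:,2]>23)&(P[:,2]<32)]; st('rim',rim); mar(rim)
for n,b in (('scene',(290,345,180,222)),('side',(180,252,205,258))):
    P,_=box(n,*b); Q=P[(P[:,2]>62)&(P[:,2]<92)].astype(np.float32)
    _,l,c=cv2.kmeans(Q[:,:2].copy(),3,None,(3,50,.1),5,2); print(n,'droppers',len(Q),c.round(1),Q[:,2].max())
P,C=box('scene',245,285,195,252);Q=P[(P[:,2]>15)&(P[:,2]<75)];st('rack',Q);mar(Q)
crops=[D['scene']['im'][130:280,210:390],D['side']['im'][160:345,200:340]]
cv2.imwrite('pics/crop.png',np.hstack([cv2.resize(c,(int(c.shape[1]*400/c.shape[0]),400),interpolation=2) for c in crops]))
E
python3 m.py
```

```text
si z5 1266 med [513.6  -3.8   7.2] lo [451.  -82.8   5.2] hi [558.8  27.1  10.5]
   rect ((511.88726806640625, -32.814353942871094), (111.73696899414062, 115.37260437011719), 14.597590446472168)
si z55 506 med [502.2 -10.5  60.5] lo [470.6 -68.4  55.2] hi [540.5   9.3  65.2]
   rect ((505.8913269042969, -34.76967239379883), (58.4277229309082, 84.66613006591797), 14.628256797790527)
si z178 351 med [508.  -31.  184.8] lo [491.1 -49.3 178.5] hi [524.3 -17.9 186.4]
   rect ((508.2547607421875, -33.703372955322266), (33.96245193481445, 32.1967887878418), 13.401949882507324)
scene bluecap 186 med [ 477.4 -248.6   25.7] lo [ 424.1 -368.9   13.2] hi [ 538.1 -168.2   29.7]
scene orange [[ 458.6 -385. ]
 [ 600.1 -359. ]]
rim 1535 med [ 505.  -357.9   27.3] lo [ 379.5 -487.2   23.3] hi [ 669.2 -178.4   31.3]
   rect ((516.5963134765625, -320.3103942871094), (287.7325134277344, 318.86407470703125), 8.872930526733398)
side bluecap 1 med [ 525.9 -341.2   21. ] lo [ 525.9 -341.2   21. ] hi [ 525.9 -341.2   21. ]
side orange [[ 458.  -375.2]
 [ 599.9 -349.3]]
rim 935 med [ 528.7 -351.9   24.7] lo [ 377.3 -483.7   23.1] hi [ 668.7 -267.2   27. ]
   rect ((522.9380493164062, -375.69708251953125), (284.05316162109375, 198.82958984375), 8.913655281066895)
scene droppers 129 [[ 621.2 -235.9]
 [ 570.2 -200.6]
 [ 680.9 -222.9]] 91.72111
side droppers 193 [[ 680.6 -212.6]
 [ 569.9 -190.1]
 [ 620.4 -226.2]] 84.75137
rack 1154 med [ 451.8 -191.5   28.8] lo [ 400.  -255.    15.8] hi [516.1 -73.   73.4]
   rect ((466.025634765625, -176.5198974609375), (236.50376892089844, 89.50997924804688), 61.02407455444336)
```

View pics/crop.png

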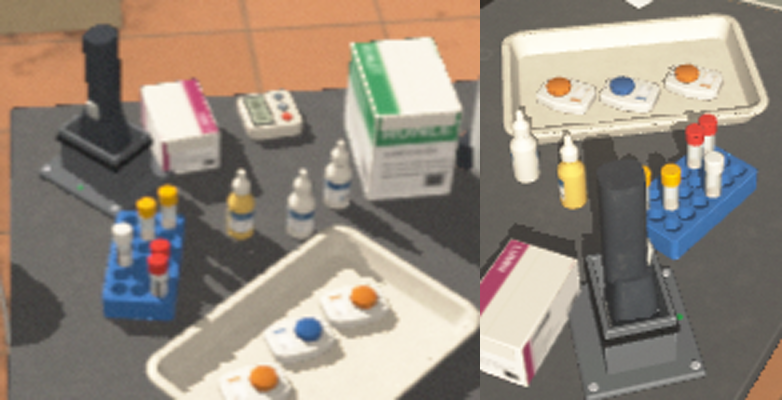

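The enlarged crop confirms the scanner upright in its holder. The white blue-capped cartridge sits in the middle of the tray, between the orange ones. Both views put the handle top near (508,-35), with the pocket turned about 14°. Next I move above the scanner with the jaws turned to that angle.

{"api": "arm_command", "payload": {
  "increments": [
    [[0, 0, -4], [20, -38, 12], 0],
    [[0, 0, -8], [40, -76, 24], 0],
    [[0, 0, -12], [60, -114, 36], 0],
    [[0, 0, -16], [80, -152, 48], 0],
    [[0, 0, -20], [100, -190, 60], 0]
  ]
}}

```text
clock: 0.65
position: [284.9, 404.9, 290.7]
ee_rot: [-0.67, 0.227, 0.67, 0.226]
contact_force: [-0.4, 0.3, -0.2]
gripper_width: 85.2
```

{"api": "arm_command", "payload": {
  "increments": [
    [[0, 0, -4], [20, -40, 12], 0],
    [[0, 0, -8], [40, -80, 24], 0],
    [[0, 0, -12], [60, -120, 36], 0],
    [[0, 0, -16], [80, -160, 48], 0],
    [[0, 0, -20], [100, -200, 60], 0]
  ]
}}

```text
clock: 1.15
position: [385.0, 203.0, 351.2]
ee_rot: [-0.62, 0.34, 0.62, 0.339]
contact_force: [0.8, -0.2, 0.0]
gripper_width: 85.3
```

{"api": "arm_command", "payload": {
  "increments": [
    [[0, 0, -4], [20, -40, 0], 0],
    [[0, 0, -8], [40, -80, 0], 0],
    [[0, 0, -12], [60, -120, 0], 0],
    [[0, 0, -16], [80, -160, 0], 0],
    [[0, 0, -19], [100, -200, 0], 0]
  ]
}}

```text
clock: 1.65
position: [485.3, 1.2, 351.2]
ee_rot: [-0.554, 0.439, 0.555, 0.438]
contact_force: [0.6, 0.7, 0.0]
gripper_width: 85.4
```

```bash
python3 - <<'E'
from h import *
s=readout.read_state(); print(s['clock'],s['position'],s['joints'].round(3),R.from_quat(s['ee_rot']).as_matrix().round(3))
im,P,e,r=grab('wrist'); cv2.imwrite('pics/w1.png',im); np.savez('wrist0.npz',im=im,P=P,e=e,r=r); print(e)
E
```

```text
1.65 [485.25261547   1.17352664 351.17039173] [ 0.338  0.077 -0.101 -0.    -1.394 -0.104] [[-0.002 -0.973 -0.232]
 [-0.    -0.232  0.973]
 [-1.     0.002  0.   ]]
[503.22225798 -75.73982048 493.48376938]
```

View pics/w1.png

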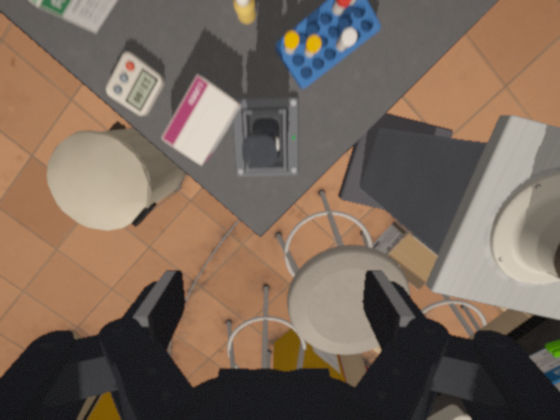

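The wrist view shows the handle top at about (262,152) in the holder pocket (265,135). The box beside it at (200,120) is clear of where the fingers will go. Next I measure the top, pocket and foot, and move on to the tray.

```bash
python3 - <<'E'
from h import *
D=np.load('wrist0.npz');P=D['P'][90:180,230:302].reshape(-1,3)
for a,b in ((178,195),(165,178),(56,66),(5,12)):
    Q=P[(P[:,2]>a)&(P[:,2]<b)]
    if len(Q)>4: print(a,len(Q),np.median(Q,0).round(1),cv2.minAreaRect(np.ascontiguousarray(Q[:,:2],dtype=np.float32)))
P=D['P'].reshape(-1,3)
Q=P[(P[:,2]>100)&(P[:,2]<178)&(abs(P[:,0]-508)<30)&(abs(P[:,1]+35)<30)]
for z in range(100,178,15):
    q=Q[(Q[:,2]>=z)&(Q[:,2]<z+15)]; 
    if len(q): print(z,len(q),q.min(0).round(1),q.max(0).round(1))
E
```

```text
178 1033 [507.8 -38.2 185.6] ((507.9443664550781, -37.240943908691406), (33.517669677734375, 33.743717193603516), 13.429357528686523)
165 18 [510.5 -53.4 176.9] ((509.4670715332031, -52.605812072753906), (26.0747013092041, 3.917881488800049), 6.9691948890686035)
56 654 [497.2 -50.5  61.5] ((505.3517761230469, -37.90290069580078), (58.89027404785156, 82.06141662597656), 15.095025062561035)
5 2345 [498.9 -52.2   7.6] ((506.58355712890625, -37.66779327392578), (102.55716705322266, 115.83892822265625), 15.039589881896973)
100 42 [486.3 -53.8 100.6] [519.2 -36.3 114.4]
115 14 [494.1 -53.9 115.4] [516.4 -49.3 129.3]
130 7 [494.5 -54.4 138.4] [519.7 -50.  144.9]
145 13 [496.1 -54.9 149.9] [522.8 -48.2 159.9]
160 17 [492.8 -55.2 160.4] [520.5 -46.7 174.8]
175 13 [496.3 -55.1 175.6] [522.2 -49.1 177.8]
```

{"api": "arm_command", "payload": {
  "increments": [
    [[0, 0, 0], [0, -44, 10], 0],
    [[0, 0, 0], [0, -88, 20], 0],
    [[0, 0, 0], [0, -132, 30], 0],
    [[0, 0, 0], [0, -176, 40], 0],
    [[0, 0, 0], [0, -210, 40], 0]
  ]
}}

```text
clock: 2.2
position: [487.2, -215.5, 391.9]
ee_rot: [0.554, -0.442, -0.552, -0.439]
contact_force: [0.8, 0.7, 0.3]
gripper_width: 85.3
```

```bash
python3 - <<'E'
from h import *
im,P,e,r=grab('wrist'); cv2.imwrite('pics/w2.png',im); np.savez('wrist1.npz',im=im,P=P,e=e,r=r); print(e)
E
```

```text
[ 504.34747243 -292.0275339   534.50547864]
```

View pics/w2.png

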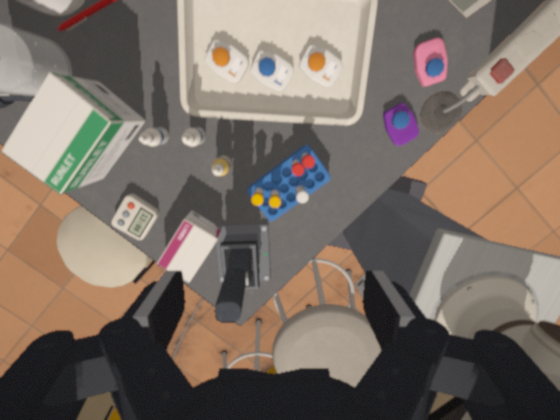

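This view shows the whole tray. The blue cap is at (267,67) with its white body extending down and right to about (285,85). The orange ones are at (221,57) and (317,62), and the decoys are outside the tray at (400,120) and (433,66). Next I compute the cartridge pose.

```bash
python3 - <<'E'
from h import *
D=np.load('wrist1.npz');P=D['P'];im=D['im'];e=D['e'];r=D['r']
hsv=cv2.cvtColor(im,cv2.COLOR_BGR2HSV)
sub=np.zeros(im.shape[:2],bool);sub[20:120,190:360]=1
def comp(m):
    n,l,s,c=cv2.connectedComponentsWithStats(m.astype(np.uint8)); return [(l==i,s[i],c[i]) for i in range(1,n) if s[i,4]>40]
for nm,lo,hi in (('blue',100,125),('orange',4,18)):
    for m,s,c in comp(sub&(hsv[...,0]>lo)&(hsv[...,0]<hi)&(hsv[...,1]>140)):
        ct=max(cv2.findContours(m.astype(np.uint8),0,2)[0],key=cv2.contourArea)
        (u,v),rad=cv2.minEnclosingCircle(ct); 
        Q=plane(e,r,23)[m]; print(nm,s,c.round(1),'z',np.nanmedian(P[m],0).round(1),'plane23',Q.mean(0).round(1),'span',np.ptp(Q,axis=0).round(1))
h=P[...,2]; q=sub&(h>8)&(h<24)
for m,s,c in comp(cv2.morphologyEx((q).astype(np.uint8),2,np.ones((3,3)))):
    print('body',s,c.round(1),np.nanmedian(P[m],0).round(1))
    Q=plane(e,r,14)[m][:,:2].astype(np.float32); print(cv2.minAreaRect(Q))
    Q=P[m]; Q=Q[Q[:,2]>10][:,:2].astype(np.float32); print('depth',cv2.minAreaRect(Q))
print('floor',np.nanmedian(P[sub&(h<6)],0))
c=im[15:125,175:375]; cv2.imwrite('pics/c2.png',cv2.resize(c,None,fx=4,fy=4,interpolation=2))
E
```

```text
blue [261  60  12  13 115] [266.3  66.1] z [ 530.  -359.5   22.8] plane23 [ 529.9 -359.3   23. ] span [17.3 16.4  0. ]
orange [213  48  16  18 222] [220.5  56.1] z [ 599.8 -357.1   22.8] plane23 [ 599.5 -357.2   23. ] span [23.5 23.   0. ]
orange [309  53  15  18 212] [316.1  61.2] z [ 458.3 -382.6   22.8] plane23 [ 458.4 -382.6   23. ] span [22.3 23.4  0. ]
body [ 205   41   43   43 1153] [226.7  61.7] [ 589.4 -352.5   14.4]
((590.9052734375, -352.5281066894531), (46.008121490478516, 62.13187026977539), 71.14020538330078)
depth ((591.4815063476562, -352.8524169921875), (46.215702056884766, 61.586830139160156), 71.1596450805664)
body [ 299   46   43   42 1135] [320.6  66.3] [ 448.2 -378.2   14.4]
((449.51080322265625, -378.59271240234375), (46.88277053833008, 61.60674285888672), 73.34813690185547)
depth ((449.1477966308594, -379.22540283203125), (46.55865478515625, 61.9471549987793), 73.32064056396484)
body [ 250   51   43   41 1109] [271.9  71.2] [ 519.  -355.    14.4]
((521.1070556640625, -355.3016662597656), (46.23529815673828, 61.449607849121094), 75.17154693603516)
depth ((521.1
[... 266 characters left out ...]
 ((387.9412536621094, -356.3658752441406), (87.67770385742188, 17.332475662231445), 88.33216094970703)
body [190 100  19  11  90] [196.9 106.7] [ 626.4 -277.7   15.1]
((623.125244140625, -277.7174987792969), (11.901801109313965, 31.291059494018555), 76.90467834472656)
depth ((622.805419921875, -277.44061279296875), (10.548757553100586, 31.83461570739746), 74.37944030761719)
body [261 112  14   3  42] [267.5 113. ] [ 513.6 -294.    16.6]
((513.61181640625, -294.041748046875), (20.837007522583008, 3.0458991527557373), 12.9271240234375)
depth ((513.6268920898438, -294.03826904296875), (20.867361068725586, 3.1262753009796143), 12.990399360656738)
floor [ 516.00400562 -371.4465526     2.12943387]
```

View pics/c2.png

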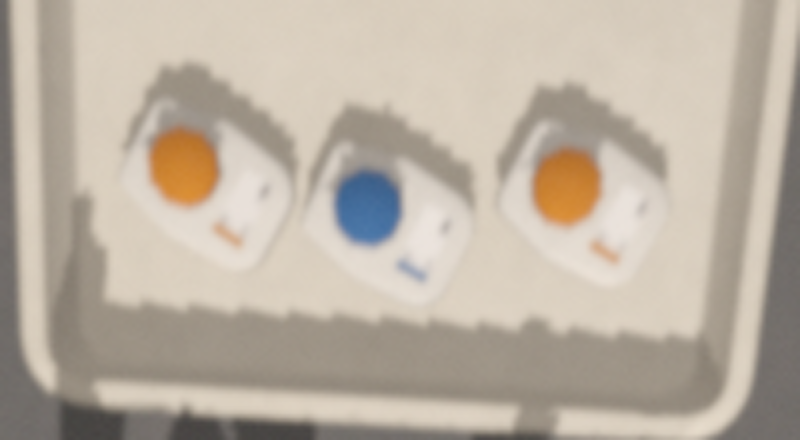

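Still too coarse for the angle: the rectangle's long axis is -15° while the centre-to-cap line is -25°. I take one closer look.

{"api": "arm_command", "payload": {
  "increments": [
    [[0, 0, 0], [6, -28, -39], 0],
    [[0, 0, 0], [12, -56, -78], 0],
    [[0, 0, 0], [18, -84, -117], 0],
    [[0, 0, 0], [24, -112, -156], 0],
    [[0, 0, 0], [30, -140, -195], 0]
  ]
}}

```text
clock: 2.75
position: [516.8, -359.3, 193.8]
ee_rot: [0.553, -0.443, -0.552, -0.439]
contact_force: [-0.2, -0.7, 0.3]
gripper_width: 85.2
```

```bash
python3 - <<'E'
from h import *
im,P,e,r=grab('wrist'); np.savez('wrist2.npz',im=im,P=P,e=e,r=r); print(e)
pl=plane(e,r,14.5)
cap=None
hsv=cv2.cvtColor(im,cv2.COLOR_BGR2HSV); h=P[...,2]
near=(abs(P[...,0]-521)<45)&(abs(P[...,1]+355)<45)
m=near&(h>19)&(h<27); Q=P[m]; print('cap',m.sum(),Q.mean(0),np.ptp(Q,axis=0), cv2.minEnclosingCircle(Q[:,:2].astype(np.float32)))
m2=(near&(h>9)&(h<27)).astype(np.uint8); n,l,s,c=cv2.connectedComponentsWithStats(m2)
for i in range(1,n):
    if s[i,4]>1500:
        Q=pl[l==i][:,:2].astype(np.float32);print(s[i],cv2.minAreaRect(Q)); x,y,w,hh=s[i,:4]
        hull=max(cv2.findContours((l==i).astype(np.uint8),0,2)[0],key=cv2.contourArea); ap=cv2.approxPolyDP(hull,4,True)[:,0]; print(np.c_[ap,pl[ap[:,1],ap[:,0],:2].round(1)])
vv,uu=np.where(m); x0,y0=int(uu.mean()-70),max(0,int(vv.mean()-70)); print('crop',x0,y0)
cv2.imwrite('pics/c3.png',cv2.resize(im[y0:y0+140,x0:x0+160],None,fx=4,fy=4,interpolation=2))
E
```

```text
[ 534.1092968  -435.79375039  336.38203904]
cap 508 [ 529.95584135 -358.71901377   22.65892219] [26.60877698 27.0486636   5.74956647] ((530.1298828125, -358.0925598144531), 13.96867561340332)
[ 236  168   63   53 2183] ((521.2962646484375, -356.53631591796875), (46.12446594238281, 61.47964096069336), 75.09600067138672)
[[ 248.   169.   546.8 -378.5]
 [ 237.   196.   552.6 -347.4]
 [ 261.   214.   523.3 -333.2]
 [ 285.   218.   496.6 -334.5]
 [ 297.   198.   489.2 -359.3]
 [ 296.   188.   493.  -369.8]
 [ 273.   173.   520.4 -380.1]]
crop 189 122
```

View pics/c3.png

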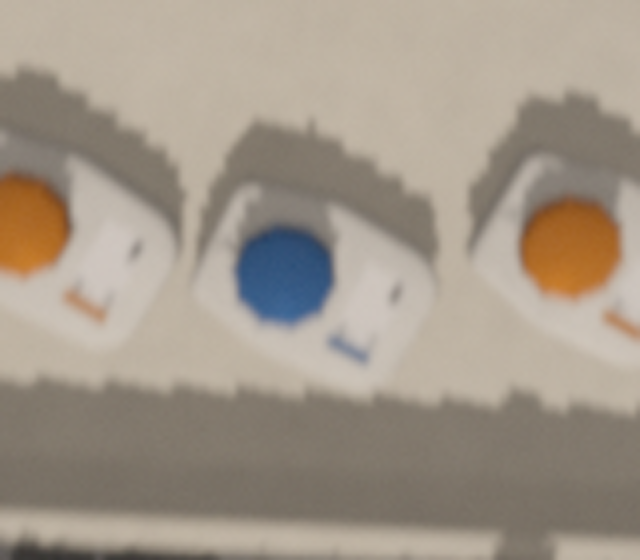

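The crop shows the blue cap at (285,275), the blue strip from (327,342) to (370,360), and the white label patch around (370,295) with a dark mark at (397,292). The strip gives the cartridge's long axis, so I convert those points.

```bash
python3 - <<'E'
from h import *
D=np.load('wrist2.npz');im=D['im'];pl=plane(D['e'],D['r'],14.5)
f=lambda u,v: pl[int(round(122+v/4)),int(round(189+u/4)),:2]
hsv=cv2.cvtColor(im,cv2.COLOR_BGR2HSV); m=np.zeros(im.shape[:2],bool)
m[122+82:122+93,189+80:189+95]=1
st=m&(hsv[...,0]>95)&(hsv[...,0]<130)&(hsv[...,1]>50); Q=pl[st][:,:2]
c=Q.mean(0);w,V=np.linalg.eigh(np.cov(Q.T));print('strip',len(Q),c,np.sqrt(w),'ang',np.degrees(np.arctan2(V[1,1],V[0,1])))
g=im.min(2); reg=np.zeros_like(m);reg[122+60:122+90,189+80:189+105]=1
th=np.percentile(g[reg],88); k=reg&(g>=th);n,l,s,cc=cv2.connectedComponentsWithStats(k.astype(np.uint8));i=1+s[1:,4].argmax()
Q=pl[l==i][:,:2];print('white',s[i],Q.mean(0),cv2.minAreaRect(Q.astype(np.float32)))
for p in ((370,295),(397,292)): print(p,f(*p))
a=None
# sides of the body: long-edge fit using depth-mask boundary on the straight part behind the cap
P=D['P'];h=P[...,2];near=(abs(P[...,0]-521)<45)&(abs(P[...,1]+355)<45)&(h>9)&(h<27)
ct=max(cv2.findContours(near.astype(np.uint8),0,1)[0],key=cv2.contourArea)[:,0]; W=pl[ct[:,1],ct[:,0],:2]
for t in (-15,-20,-25):
    d=np.array([np.cos(np.radians(t)),np.sin(np.radians(t))]);nn=np.array([-d[1],d[0]]);X=(W-[530,-358.5])@d;Y=(W-[530,-358.5])@nn
    print(t,'along',X.min().round(1),X.max().round(1),'across',Y.min().round(1),Y.max().round(1))
    for sg in (1,-1):
        k=(np.sign(Y)==sg)&(X>-32)&(X<-2); p=np.polyfit(X[k],Y[k],1); print('  edge',sg,k.sum(),'dir',t+np.degrees(np.arctan(p[0])).round(1),'off',(p[1]+p[0]*-17).round(1))
E
```

```text
strip 0 [nan nan] [nan nan] ang nan
white [276 190  10  16  99] [ 506.34426661 -355.88375652] ((505.5018615722656, -355.64959716796875), (16.338239669799805, 9.745413780212402), 77.02592468261719)
(370, 295) [ 505.5017219  -357.95884936]
(397, 292) [ 499.47629385 -360.44599078]
-15 along -39.7 21.8 across -23.4 22.7
  edge 1 25 dir -10.8 off 21.8
  edge -1 24 dir -18.8 off -22.4
-20 along -40.2 22.7 across -24.4 22.3
  edge 1 26 dir -11.7 off 20.5
  edge -1 24 dir -20.2 off -23.7
-25 along -40.7 23.7 across -26.5 21.8
  edge 1 25 dir -13.0 off 19.3
  edge -1 24 dir -22.4 off -25.2<stdin>:7: RuntimeWarning: Mean of empty slice.
  ret = um.true_divide(
  avg = a.mean(axis, **keepdims_kw)
<stdin>:7: RuntimeWarning: Degrees of freedom <= 0 for slice
  c *= np.true_divide(1, fact)
  c *= np.true_divide(1, fact)
```

The label patch direction (77°), body rectangle (75°) and edge fits agree: cartridge x is about -15°. The label is at about (506,-353), measured both as cap minus 25 mm and as body centre minus 15 mm. The scanner must turn about -28.5°. Now back to the scanner.

{"api": "arm_command", "payload": {
  "increments": [
    [[0, 0, 0], [-1, 34, 30], 0],
    [[0, 0, 0], [-3, 68, 60], 0],
    [[0, 0, 0], [-5, 108, 80], 0],
    [[0, 0, 0], [-7, 152, 90], 0],
    [[0, 0, 0], [-9, 198, 90], 0]
  ]
}}

```text
clock: 3.3
position: [505.5, -161.2, 276.5]
ee_rot: [-0.548, 0.445, 0.555, 0.44]
contact_force: [0.9, 0.1, -0.8]
gripper_width: 85.3
```

{"api": "arm_command", "payload": {
  "increments": [
    [[0, 0, 0], [0, 40, 0], 0],
    [[0, 0, 0], [0, 80, 0], 0],
    [[0, 0, 0], [0, 110, 0], 0],
    [[0, 0, 0], [0, 124, 0], 0],
    [[0, 0, 0], [0, 124, 0], 0]
  ]
}}

```text
clock: 3.8
position: [505.4, -35.8, 276.4]
ee_rot: [-0.549, 0.444, 0.556, 0.44]
contact_force: [0.6, -1.1, 0.6]
gripper_width: 85.3
```

```bash
python3 - <<'E'
from h import *
s=readout.read_state();M=R.from_quat(s['ee_rot']).as_matrix();print(s['position'],s['joints'].round(2),M.round(3),np.degrees(np.arctan2(-M[1,1],-M[0,1])))
E
```

```text
[505.38714069 -35.78622972 276.39981147] [ 0.25  0.16 -0.19 -0.   -1.23 -0.03] [[-0.012 -0.976 -0.219]
 [ 0.001 -0.219  0.976]
 [-1.     0.011  0.004]] 12.663331830625024
```

{"api": "arm_command", "payload": {
  "increments": [
    [[0, -0.6, 1], [2.5, -1.5, 0], 0],
    [[0, -0.6, 1], [2.5, -1.5, -20], 0],
    [[0, -0.6, 1], [2.5, -1.5, -45], 0],
    [[0, -0.6, 1], [2.5, -1.5, -70], 0],
    [[0, -0.6, 1], [2.5, -1.5, -80], 0]
  ]
}}

```text
clock: 4.3
position: [506.5, -38.8, 193.9]
ee_rot: [-0.554, 0.439, 0.557, 0.436]
contact_force: [0.5, -0.6, -0.7]
gripper_width: 85.6
```

{"api": "arm_command", "payload": {
  "increments": [
    [[0, 0, 0], [0, 0, -20], 0],
    [[0, 0, 0], [0, 0, -40], 0],
    [[0, 0, 0], [0, 0, -60], 0],
    [[0, 0, 0], [0, 0, -69], 0],
    [[0, 0, 0], [0, 0, -69], 0]
  ]
}}

```text
clock: 4.8
position: [506.1, -39.5, 124.1]
ee_rot: [-0.553, 0.439, 0.558, 0.436]
contact_force: [1.4, 0.7, 0.5]
gripper_width: 85.5
```

```bash
python3 - <<'E'
from h import *
s=readout.read_state();M=R.from_quat(s['ee_rot']).as_matrix();print(s['position'],M[:,0].round(3),np.degrees(np.arctan2(-M[1,1],-M[0,1])),s['contact_force'])
im,P,e,r=grab('side'); im2=grab('scene')[0]
cv2.imwrite('pics/g.png',np.hstack([cv2.resize(im[190:350,200:340],None,fx=2.6,fy=2.6),cv2.resize(im2[100:220,200:300],(347,416))]))
E
```

```text
[506.10555811 -39.47241184 124.12272568] [-0.008 -0.    -1.   ] 13.519696883874168 [1.3538893  0.74189114 0.50067051]
```

View pics/g.png

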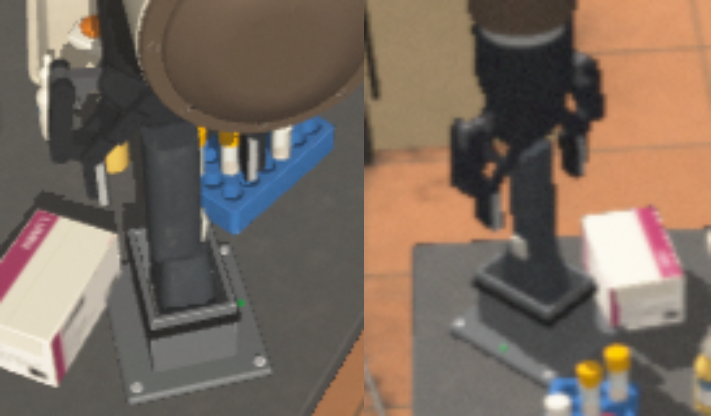

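Both views show the fingers on either side of the handle, clear of the box and holder. I centre by +2/+2 mm and close.

{"api": "arm_command", "payload": {
  "increments": [
    [[0, -0.4, 0], [2, 2, 1], 0],
    [[0, -0.4, 0], [2, 2, 1], 0.3],
    [[0, -0.4, 0], [2, 2, 1], 0.7],
    [[0, -0.4, 0], [2, 2, 1], 1],
    [[0, -0.4, 0], [2, 2, 1], 1]
  ]
}}

```text
clock: 5.4
position: [509.1, -37.2, 127.2]
ee_rot: [0.556, -0.437, -0.555, -0.438]
contact_force: [-0.6, 0.3, 1.3]
gripper_width: 33.4
```

{"api": "arm_command", "payload": {
  "increments": [
    [[0, 0, 0], [0, 0, 0], 1],
    [[0, 0, 0], [0, 0, 0], 1],
    [[0, 0, 0], [0, 0, 0], 1],
    [[0, 0, 0], [0, 0, 0], 1],
    [[0, 0, 0], [0, 0, 0], 1]
  ]
}}

```text
clock: 5.9
position: [509.1, -37.2, 127.2]
ee_rot: [0.556, -0.437, -0.555, -0.438]
contact_force: [-0.6, 0.3, 1.0]
gripper_width: 33.4
```

Gripped at 33.4 mm, which matches the 34 mm bar. I lift straight up.

{"api": "arm_command", "payload": {
  "increments": [
    [[0, 0, 0], [0, 0, 6], 1],
    [[0, 0, 0], [0, 0, 16], 1],
    [[0, 0, 0], [0, 0, 30], 1],
    [[0, 0, 0], [0, 0, 45], 1],
    [[0, 0, 0], [0, 0, 60], 1]
  ]
}}

```text
clock: 6.4
position: [509.1, -37.2, 188.4]
ee_rot: [0.556, -0.437, -0.555, -0.438]
contact_force: [0.2, 0.4, -2.1]
gripper_width: 33.4
```

{"api": "arm_command", "payload": {
  "increments": [
    [[0, 0, 0], [0, 0, 15], 1],
    [[0, 0, 0], [0, 0, 30], 1],
    [[0, 0, 0], [0, 0, 45], 1],
    [[0, 0, 0], [0, 0, 56], 1],
    [[0, 0, 0], [0, 0, 60], 1]
  ]
}}

```text
clock: 6.9
position: [509.6, -37.1, 250.0]
ee_rot: [0.557, -0.436, -0.554, -0.439]
contact_force: [-0.1, -0.4, -1.3]
gripper_width: 33.2
```

```bash
python3 - <<'E'
from h import *
s=readout.read_state();M=R.from_quat(s['ee_rot']).as_matrix();print(s['position'],M[:,0].round(3),np.degrees(np.arctan2(-M[1,1],-M[0,1])),s['contact_force'],s['gripper_width'])
for n in ('side','scene'):
    im,P,e,r=grab(n); cv2.imwrite(f'pics/l_{n}.png',im)
    h=P[...,2]; near=(abs(P[...,0]-508)<60)&(abs(P[...,1]+37)<60)
    for a,b in ((100,125),(125,150),(150,200),(200,235)):
        Q=P[near&(h>a)&(h<b)]
        if len(Q)>9: print(n,a,len(Q),np.percentile(Q,2,0).round(1),np.percentile(Q,98,0).round(1),cv2.minAreaRect(np.ascontiguousarray(Q[:,:2],dtype=np.float32)))
    Q=P[near&(h>80)]; print('lowest',Q[:,2].min())
a=cv2.imread('pics/l_side.png')[100:330,180:360];b=cv2.imread('pics/l_scene.png')[70:210,190:310]
cv2.imwrite('pics/l.png',np.hstack([cv2.resize(a,(360,460)),cv2.resize(b,(394,460))]))
E
```

```text
[509.59911748 -37.13990536 249.97140817] [ 0.005  0.    -1.   ] 13.579254449827424 [-0.11676768 -0.36645746 -1.31078665] 33.21101015843256
side 125 197 [483.3 -43.1 132.1] [528.   -3.6 149.4] ((511.85150146484375, -19.415142059326172), (28.402996063232422, 54.756351470947266), 59.36064529418945)
side 150 696 [484.4 -41.5 151.3] [526.2  -4.5 199.1] ((512.8171997070312, -23.112733840942383), (30.898834228515625, 60.70797348022461), 55.887115478515625)
side 200 530 [488.7 -35.9 200.6] [525.3 -12.3 234. ] ((505.78106689453125, -25.63262176513672), (38.69298553466797, 29.792743682861328), 10.311151504516602)
lowest 131.3138072844033
scene 125 94 [484.4 -72.7 133.7] [527.5 -24.4 149.9] ((498.0285949707031, -54.066009521484375), (30.76740837097168, 61.304725646972656), 49.25065612792969)
scene 150 343 [484.4 -72.2 151. ] [525.4 -22.2 198.7] ((497.5268859863281, -47.33259582519531), (33.389217376708984, 66.56825256347656), 38.8498649597168)
scene 200 208 [488.9 -63.9 200.8] [526.  -26.3 233.7] ((501.4914855957031, -47.27323913574219), (33.229671478271484, 51.27638244628906), 49.37889862060547)
lowest 132.06803005759173
```

View pics/l.png

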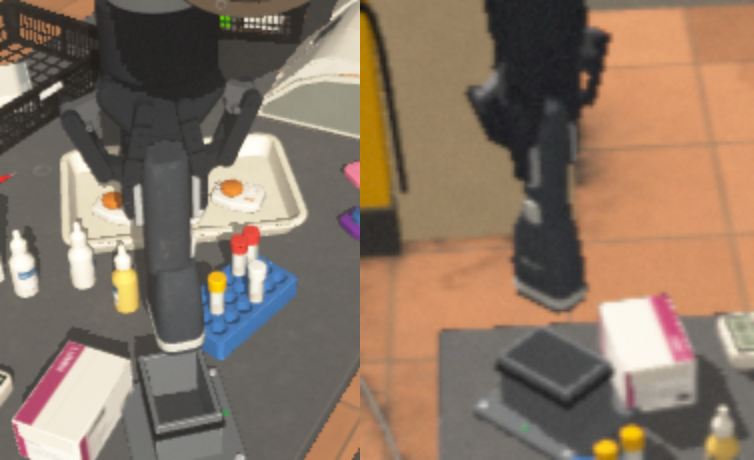

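The lift is clean: the scanner hangs straight with its window at z≈131 and the holder is empty. The window sits (-4,-1) mm from the TCP, consistent with the 3 mm offset. I carry it at this height (droppers are 84 mm) while turning about -28.7°.

{"api": "arm_command", "payload": {
  "increments": [
    [[0, 0, -2], [0, -20, 0], 1],
    [[0, 0, -5], [0, -50, 0], 1],
    [[0, 0, -8], [0, -82, 0], 1],
    [[0, 0, -11], [0, -115, 0], 1],
    [[0, 0, -14], [0, -148, 0], 1]
  ]
}}

```text
clock: 7.5
position: [508.5, -186.2, 247.8]
ee_rot: [-0.498, 0.502, 0.497, 0.503]
contact_force: [0.5, 1.0, -2.1]
gripper_width: 33.3
```

{"api": "arm_command", "payload": {
  "increments": [
    [[0, 0, -3], [0, -34, 0], 1],
    [[0, 0, -6], [0, -68, 0], 1],
    [[0, 0, -9], [0, -100, 0], 1],
    [[0, 0, -12], [0, -130, 0], 1],
    [[0, 0, -14.5], [0, -155, 0], 1]
  ]
}}

```text
clock: 8.0
position: [507.9, -342.6, 246.2]
ee_rot: [-0.429, 0.562, 0.43, 0.562]
contact_force: [0.1, 0.1, -2.1]
gripper_width: 33.2
```

```bash
cat > chk.py <<'E'
from h import *
s=readout.read_state();M=R.from_quat(s['ee_rot']).as_matrix();p=s['position'];print(s['clock'],p,M[:,0].round(3),'yaw',np.degrees(np.arctan2(-M[1,1],-M[0,1])),s['contact_force'],s['gripper_width'])
L=[]
for n in ('side','scene'):
    im,P,e,r=grab(n); cv2.imwrite(f'pics/f_{n}.png',im)
    w=p[2]-119; Q=P[(abs(P[...,0]-p[0])<55)&(abs(P[...,1]-p[1])<55)&(P[...,2]>max(w-10,30))&(P[...,2]<w+70)]; L.append(Q)
    print(n,len(Q),'zmin',Q[:,2].min())
Q=np.vstack(L)
for a in (0,18,36,54):
    q=Q[(Q[:,2]>w+a)&(Q[:,2]<w+a+18)]
    if len(q): print(a,len(q),cv2.minAreaRect(np.ascontiguousarray(q[:,:2],dtype=np.float32)))
E
python3 chk.py
```

```text
8.0 [ 507.90554552 -342.5504217   246.18921136] [-0.001  0.001 -1.   ] yaw -15.206650829616994 [ 0.06688114  0.0802078  -2.07690591] 33.207824385737695
side 642 zmin 127.97701126183011
scene 476 zmin 127.2302623216566
0 232 ((503.1508483886719, -341.67333984375), (72.24388885498047, 40.41952896118164), 78.68319702148438)
18 278 ((503.1940002441406, -343.2936706542969), (74.18577575683594, 39.76118087768555), 79.5083999633789)
36 326 ((503.845458984375, -341.5633239746094), (72.41341400146484, 39.579463958740234), 81.3648910522461)
54 282 ((502.070068359375, -342.850830078125), (65.94442749023438, 34.79956817626953), 78.6073989868164)
```

Measured window is (503.5,-342), TCP offset (-4.5,+0.8), as predicted. I shift by (+2.5,-11.5) and descend in two steps.

{"api": "arm_command", "payload": {
  "increments": [
    [[0, 0, -1], [1, -5, 0], 1],
    [[0, 0, -1], [2.5, -11, 0], 1],
    [[0, 0, -1], [2.5, -11.5, -10], 1],
    [[0, 0, -1], [2.5, -11.5, -28], 1],
    [[0, 0, -1], [2.5, -11.5, -46], 1]
  ]
}}

```text
clock: 8.6
position: [510.4, -354.3, 198.8]
ee_rot: [-0.424, 0.566, 0.425, 0.565]
contact_force: [0.5, 0.5, -2.5]
gripper_width: 33.7
```

```bash
python3 chk.py
```

```text
8.6 [ 510.37633762 -354.30235979  198.80935676] [-0.001  0.001 -1.   ] yaw -16.22090288999889 [ 0.51794784  0.53621698 -2.54487474] 33.725153083388264
side 586 zmin 79.67355768830271
scene 460 zmin 78.60000277313804
0 233 ((504.37957763671875, -351.6804504394531), (67.62162017822266, 37.67461013793945), 73.03857421875)
18 259 ((504.3687438964844, -351.21087646484375), (68.15467071533203, 36.8320198059082), 71.90335083007812)
36 284 ((504.34466552734375, -351.4021301269531), (67.9857177734375, 37.658782958984375), 69.1506118774414)
54 265 ((504.7647705078125, -351.5391845703125), (62.96769714355469, 34.06992721557617), 77.65218353271484)
```

{"api": "arm_command", "payload": {
  "increments": [
    [[0, 0, 0.5], [1, -1, -10], 1],
    [[0, 0, 0.5], [1, -1, -20], 1],
    [[0, 0, 0.5], [1, -1, -29], 1],
    [[0, 0, 0.5], [1, -1, -34], 1],
    [[0, 0, 0.5], [1, -1, -34], 1]
  ]
}}

```text
clock: 9.2
position: [509.2, -354.1, 161.2]
ee_rot: [-0.423, 0.565, 0.43, 0.562]
contact_force: [-0.3, -0.2, -1.4]
gripper_width: 33.2
```

{"api": "arm_command", "payload": {
  "increments": [
    [[0, 0, 0], [0, 0, 0], 1],
    [[0, 0, 0], [0, 0, 0], 1],
    [[0, 0, 0], [0, 0, 0], 1],
    [[0, 0, 0], [0, 0, 0], 1],
    [[0, 0, 0], [0, 0, 0], 1]
  ]
}}

```text
clock: 9.7
position: [509.2, -354.2, 161.4]
ee_rot: [-0.424, 0.565, 0.43, 0.562]
contact_force: [0.1, 0.2, -2.1]
gripper_width: 33.1
```

```bash
python3 chk.py; python3 - <<'E'
import cv2,numpy as np
a=cv2.imread('pics/f_side.png')[90:270,180:350];b=cv2.imread('pics/f_scene.png')[170:310,230:400]
cv2.imwrite('pics/f.png',np.hstack([cv2.resize(a,(390,413)),cv2.resize(b,(400,413))]))
E
```

```text
9.7 [ 509.24381787 -354.21384082  161.3989042 ] [-0.009  0.005 -1.   ] yaw -15.75411409444039 [ 0.08353618  0.17161863 -2.13337107] 33.13752524180666
side 532 zmin 40.728060255264154
scene 423 zmin 32.414905524896994
0 190 ((503.33221435546875, -351.9078369140625), (69.10554504394531, 40.441959381103516), 80.58221435546875)
18 238 ((503.3147277832031, -351.3279113769531), (69.34239196777344, 37.08165740966797), 79.99522399902344)
36 270 ((502.9591064453125, -351.792724609375), (66.73313903808594, 36.13722610473633), 77.76104736328125)
54 255 ((504.1639099121094, -352.23175048828125), (62.791988372802734, 36.741519927978516), 80.94864654541016)
```

View pics/f.png

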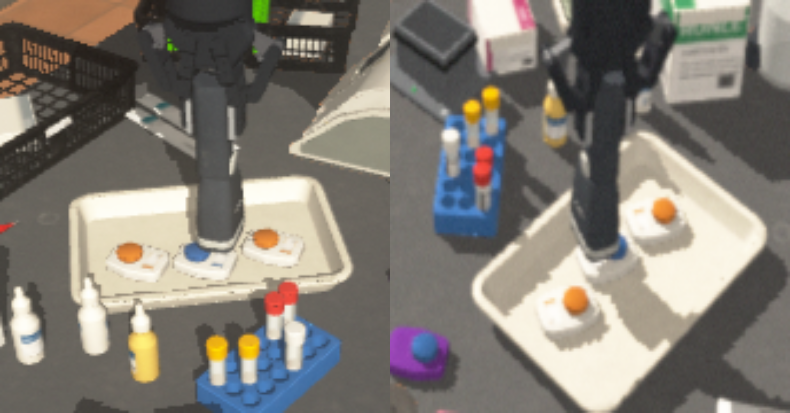

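The scanner hangs over the label with the cartridges and bottles undisturbed, about 28 mm above it and about 2 mm off in x. I make one small nudge, let it settle and hand in.

{"api": "arm_command", "payload": {
  "increments": [
    [[0, -0.4, 0], [1, -0.5, 1], 1],
    [[0, -0.4, 0], [2, -1, 2], 1],
    [[0, -0.4, 0], [2, -1, 2], 1],
    [[0, -0.4, 0], [2, -1, 2], 1],
    [[0, -0.4, 0], [2, -1, 2], 1]
  ]
}}

```text
clock: 10.3
position: [511.2, -355.2, 163.2]
ee_rot: [-0.425, 0.563, 0.429, 0.564]
contact_force: [0.0, -0.2, -1.9]
gripper_width: 33.1
```

{"api": "arm_command", "payload": {
  "increments": [
    [[0, 0, 0], [0, 0, 0], 1],
    [[0, 0, 0], [0, 0, 0], 1],
    [[0, 0, 0], [0, 0, 0], 1],
    [[0, 0, 0], [0, 0, 0], 1],
    [[0, 0, 0], [0, 0, 0], 1]
  ]
}}

```text
clock: 10.8
position: [511.2, -355.2, 163.2]
ee_rot: [-0.425, 0.563, 0.429, 0.564]
contact_force: [-0.0, 0.4, -1.7]
gripper_width: 32.9
```

```bash
python3 chk.py; python3 -c "
from bench import readout,arm
print(abs(readout.read_state()['joint_vel']).max()); print(arm.job_done())"
```

```text
10.8 [ 511.17186993 -355.16216198  163.23039727] [-0.002  0.005 -1.   ] yaw -15.751851242857958 [-0.04776368  0.44762973 -1.68976233] 32.87180210339357
side 538 zmin 44.34903361609088
scene 412 zmin 44.26574355347418
0 189 ((506.5994567871094, -352.1725158691406), (68.50975799560547, 39.06623458862305), 76.1841049194336)
18 251 ((506.535400390625, -352.69598388671875), (69.70116424560547, 38.41246032714844), 74.83677673339844)
36 267 ((505.24822998046875, -352.84442138671875), (68.51422119140625, 36.53534698486328), 80.17488861083984)
54 243 ((506.6844482421875, -352.52044677734375), (62.721092224121094, 37.06840133666992), 82.96053314208984)
0.002493305324629881
the job is handed in; nothing more can be done
None
```

The job is handed in: the gripper is holding the scanner still, pointing down over the blue-capped cartridge's label. I gripped it by the handle, lifted it straight out of the holder, carried it over the rack and droppers while turning it about 29°, then lowered it over the label.

| Last check | Measured | Aim |
|---|---|---|
| Window centre (x, y) | about (506.5, -352.5) mm | label at (506, -353) mm |
| Window above label | about 29.8 mm (z 44.3 mm) | about 30 mm |
| Wide side of head | 75–76° at the window, 74° from the tool angle | cartridge's short side at 75° |
| Tilt of tool from vertical | about 0.3° | under 8° |
| Fastest joint | under 0.003 rad/s | still |
| Finger opening | 33 mm on the 34 mm handle | gripped |

- **Angle disagreement:** camera fits higher up the scanner read 80–83°. I treated these as noise, because the two cameras' depth readings disagree by a few millimetres. Even at 83° it would be inside the 11° limit.
- **Odd depth reading:** at the hover before the last nudge, one scene-camera reading gave a lowest point of 32 mm. It was gone in the final check, where both cameras read 44 mm.
- **Nothing knocked:** the last pictures, taken just before the final 2 mm nudge, showed the cartridges, tray, rack and droppers looking undisturbed. I judged this by eye and did not re-measure their positions.

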